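# Lay out the bracket-fixing kit on its silhouette boards

### The arm

A 6-joint arm with a two-finger parallel gripper is mounted at the origin on a cart in front of the work surface, level with it; the furniture and walls round the work are solid. World frame = base frame: x ahead of the robot, y to its left, z up, the work surface at z = 0. Lengths are in mm, angles in rad, forces in N, time in s.
With the tool pointing down it reaches from about 275 to 825 mm from the base axis. Payload 5.2 kg.
Tool frame: the origin (TCP) lies at the very end of the fingers, on their centre line; the grasp point (between the pads) lies 19 mm behind it; z points along the fingers, y is the direction in which the jaws open and shut (so a half turn about z gives the same grasp; the last joint's range is limited). The gripper opens to 93 mm and grips with 3 to 60 N. Pads are 15 mm wide; open, the fingers measure 128 mm over their backs; the gripper's body (75 mm by 188 mm) begins 65 mm behind the grasp point.
Start: joints at [0.988, 0.259, 1.535, -0, 1.348, -0.203], TCP at [203.883, 510.819, 178.753] pointing down, gripper open.
Joint ranges: [-3.14, 3.14], [-0.91, 2.08], [0.19, 2.58], [-1.22, 4.36], [0.22, 2.71], [-3.12, 3.12]. Speed limits (rad/s): [2.57, 2.57, 3.14, 3.14, 3.14, 3.14].

### API

Orientations are given as [roll, pitch, yaw] about the fixed x, y, z axes, in that order (R = Rz(yaw) Ry(pitch) Rx(roll)).
In Python, from bench import robot gives the robot as it stands. The module is installed in compiled form; this text tells all that it offers. Calls block until the motion is done:
- robot.move_ptp(position, orientation): joint-space move of the TCP to a pose.
- robot.move_linear(position, ori=None, speed=150, f_stop=None): straight line of the TCP; ori=None keeps the orientation; speed is the mean speed in mm/s. With f_stop (N) it stops when the force on the tool has changed by that much, and returns True; else False.
- robot.move_j(angles): joint-space move.
- robot.move_gripper(opening): opening from 0.0 (shut) to 1.0 (fully open); the grip force is fixed at half the most; returns when the fingers have stopped.
- robot.sleep(seconds).
- robot.inverse_kinematics(position, orientation): joint angles nearest the present ones, or None.
- robot.get_image(name): name is "scene" or "side" or "wrist"; returns a dict with "img" (480x640x3 uint8, blue, green, red), "fovy" (degrees; the focal length in pixels is half the picture's height over the tangent of half this angle, whatever the lens; pixels are square), "cx", "cy" (the principal point, pixels), "k1" (the pictures are not rectified: a ray, as slopes to the right and down, at radius r is drawn at 1 + k1 r^2 times it, then the intrinsics apply), "eye" and "orientation" of the camera in the world. Camera axes: x right, y down, z forward; pixel columns grow to the right and rows downward; lengths in mm; the calibration is good to about 2 mm. A picture is of the moment at which its call begins. There is no depth.
A pose or a line that the arm cannot do raises robot.MotionError and nothing moves.
- robot.hand_in(): hands the job in, once; it reports no verdict.
Readings, each from a call of its own:
- robot.current_t(): time.
- robot.current_qpos(): joint angles.
- robot.current_joint_vel(): joint speeds.
- robot.current_joint_efforts(): joint torques, N m.
- robot.current_tcp_pos(): TCP position.
- robot.current_eef_rot(): TCP orientation.
- robot.current_contact_force(): force on the tool from outside, world axes, zero at the start.
- robot.current_ft_torque(): the same for the moment, N m.
- robot.current_gripper_width(): opening from 0.0 (shut) to 1.0 (fully open).
Only numpy, scipy, OpenCV 4.12 (cv2) and the standard library are available. Lean on these libraries where they do the work, as an engineer would, in place of code of your own. Each camera call takes 0.05 s, during which the arm holds its last target. There are 200 camera calls.

### The job

Set out the kit for the next lesson: lay the wood block, the steel angle bracket, the centre punch and the tape measure each on the small plywood board that carries its black silhouette, centred on the silhouette and turned to lie along it (either way round will do). Block and tape lie flat as they do now, and the bracket stays standing on its foot plate. Do not disturb the tin of screws or the pliers.

Things in the scene. Friction and masses are not known exactly. Their poses are not given: they have to be found in the camera images.
- block_mid (a point): Plain pine block, 46 mm wide (its x) by 120 mm long (its y) by 30 mm high, lying on the bench. This point is its centre, 15 mm above its underside; z is up. Grasp it across the 46 mm.
- bracket_mid (a point): Bent grey steel angle bracket, an L from the side, standing on its foot plate: 60 mm (x) by 40 mm (y) footprint, 50 mm high, plates 3 mm thick. The upright, 40 mm wide along y, stands at x = -28.5 mm. This point is over the footprint's middle, 25 mm above the underside (in the air). Grasp the upright from above by its two vertical edges (along y), in its upper part.
- punch_mid (a point): Steel centre punch, a thin round rod 11 mm in diameter and 108 mm long, lying along its y axis, tapering to a point at one end. This point is its centre, 5.5 mm above the surface it lies on; it may roll, so its x and z axes may point any way round y.
- tape_mid (a point): Tape measure with yellow case lying on its side, a rounded square of 63 mm (its x) by 66 mm (its y), 30 mm high, with the blade's short end tab standing out about 10 mm towards -y at its -x, -y corner. This point is the centre of the case, 15 mm above its underside; z is up. Grasp it across the 63 mm (along x).
- mark_block (a point): Plywood board, 100 mm (x) by 144 mm (y), 4 mm thick, fixed flat on the bench, with four small brass screws and a plain black rectangle of 52 mm (x) by 126 mm (y), for the wood block. This point is the centre of the silhouette on the board's top face, 4 mm above the bench; z is up. The thing's axes should match these axes; a half turn makes no difference.
- mark_bracket (a point): Plywood board, 100 mm (x) by 144 mm (y), 4 mm thick, fixed flat on the bench, with four small brass screws and a plain black rectangle of 66 mm (x) by 46 mm (y), for the footprint of the angle bracket. This point is the centre of the silhouette on the board's top face, 4 mm above the bench; z is up. The thing's axes should match these axes; a half turn makes no difference.
- mark_punch (a point): Plywood board, 100 mm (x) by 144 mm (y), 4 mm thick, fixed flat on the bench, with four small brass screws and a black stripe of 17 mm (x) by about 114 mm (y) that narrows at its -y end, for the centre punch. This point is the centre of the silhouette on the board's top face, 4 mm above the bench; z is up. The thing's axes should match these axes; a half turn makes no difference.
- mark_tape (a point): Plywood board, 100 mm (x) by 144 mm (y), 4 mm thick, fixed flat on the bench, with four small brass screws and a black rounded square of 69 mm (x) by 72 mm (y) with a small tab at its -x, -y corner, for the tape measure. This point is the centre of the silhouette on the board's top face, 4 mm above the bench; z is up. The thing's axes should match these axes; a half turn makes no difference.
- tin: Bystander: open grey tin of screws, 73 mm across and 54 mm high, on the bench beyond the boards; origin at the centre of its underside. Not to be disturbed. Wire-mesh screens 260 mm high stand round the work: at y = 0.26 (x 0.48 to 0.93) and y = -0.63 (x 0.49 to 0.93), and across at x = 0.78 (y 0.12 to 0.41 and -0.77 to -0.47).
- pliers: Bystander: pliers with red grips, 64 x 160 x 12 mm, lying flat on the bench to the right of the work; origin at the centre of their underside. Not to be disturbed. Left of the work, at the near edge, stands a blue bench vice, up to 135 mm high, within x < 0.39 and y 0.05 to 0.20.
Things that resemble listed ones, but are neither listed nor needed, are in the scene too. Leave any pink or purple look-alike of the part that bears tape_mid alone.

How it is judged:
By the outcome, as a careful person would: the job done as asked, in the order asked, and still so for the second after the job is handed in, with the robot touching nothing.
It also fails if it takes over 109 s, if anything falls off the work surface, if the arm or the gripper's body presses on something with over 40 N, if the wrist force passes 120 N, or if a joint passes its speed limit or range.

## Working session

There is one attempt and no reset: what is moved stays moved. The work goes in short steps, each a Python script; the robot and the scene stay as the last script left them, time stands still between calls to the robot, and variables do not carry over. Pictures are saved under pics/ and viewed, about 12 in all and at most 16, crops included, and the job is handed in when it is done.

```bash
mkdir -p pics; cat > h.py <<'E'
import numpy as np, cv2, json
from scipy.spatial.transform import Rotation as R
from bench import robot
def K(d):
    f=240/np.tan(np.radians(d["fovy"])/2)
    return np.array([[f,0,d["cx"]],[0,f,d["cy"]],[0,0,1.]]),np.array([d["k1"],0,0,0,0.])
def rot(d):
    o=np.array(d["orientation"],float)
    return o if o.shape==(3,3) else R.from_euler('xyz',o).as_matrix()
def cast(d,px,z):
    k,dist=K(d)
    u=cv2.undistortPoints(np.array(px,float).reshape(-1,1,2),k,dist).reshape(-1,2)
    r=np.c_[u,np.ones(len(u))]@rot(d).T
    e=np.array(d["eye"],float)
    return (e+r*((z-e[2])/r[:,2])[:,None])[:,:2]
def proj(d,P):
    k,dist=K(d); Rm=rot(d).T; e=np.array(d["eye"],float)
    return cv2.projectPoints(np.array(P,float).reshape(-1,1,3),cv2.Rodrigues(Rm)[0],-Rm@e,k,dist)[0].reshape(-1,2)
def shot(cam,fn):
    d=robot.get_image(cam); cv2.imwrite(f"pics/{fn}.png",d["img"])
    np.save(f"pics/{fn}.npy",d,allow_pickle=True); return d
def load(fn): return np.load(f"pics/{fn}.npy",allow_pickle=True).item()
E
python3 - <<'E'
from h import *
for c in("scene","side","wrist"):
    d=shot(c,c+"0"); print(c,{k:v for k,v in d.items() if k!="img"})
print(robot.current_t(),robot.current_eef_rot(),robot.current_tcp_pos())
E
```

```text
scene {'fovy': 48.50671618022012, 'cx': 316.911954119131, 'cy': 236.46453280320355, 'k1': 0.03977318323738686, 'eye': array([  -7.77632984, -804.54976325, 1031.34302232]), 'orientation': array([-2.44269473, -0.0158636 , -0.74395259])}
side {'fovy': 43.35221240101289, 'cx': 322.59746068602095, 'cy': 247.48984375149604, 'k1': -0.019431901008880627, 'eye': array([354.28951678, 882.66709261, 901.0529022 ]), 'orientation': array([-2.23959124, -0.01072401, -2.95562754])}
wrist {'fovy': 58.337668737825304, 'cx': 310.5564170984957, 'cy': 242.14339080226878, 'k1': 0.00367559937576541, 'eye': array([133.57329315, 539.68821862, 382.81795232]), 'orientation': array([2.86518360e+00, 1.63819393e-03, 1.19233765e+00])}
0.15 [-3.14026326e+00 -2.77621582e-04  2.76176139e+00] [203.63306864 510.44398392 178.12755975]
```

View pics/scene0.png

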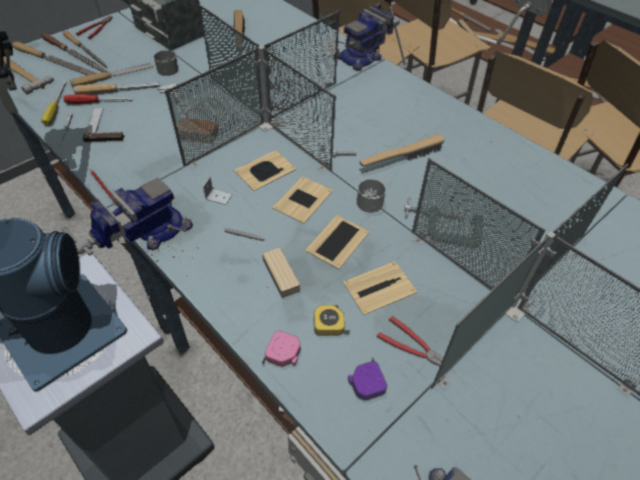

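View pics/side0.png

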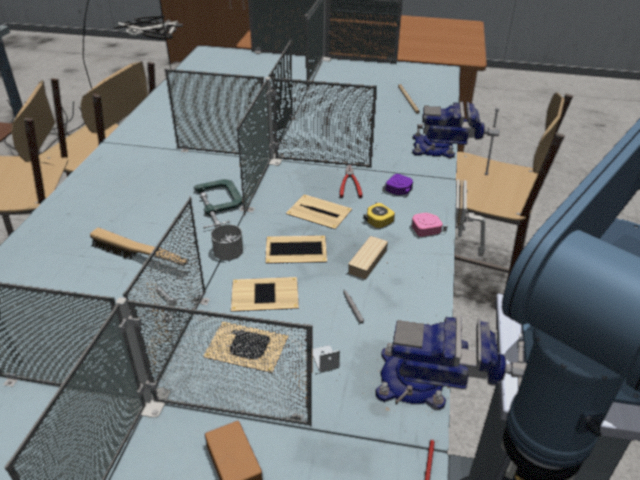

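The scene view shows the boards for tape (265,170), bracket (303,199), block (337,241) and punch (380,287). The things are the bracket (214,190), punch (245,234), block (281,271) and yellow tape (328,320), with pink and purple decoys below. The side view agrees. Next come rough positions, then a closer look from the wrist.

```bash
python3 - <<'E'
from h import *
d=load("scene0");s=load("side0");w=load("wrist0")
print(cast(d,[(265,170),(303,199),(337,241),(380,287)],4).round())
print(cast(d,[(218,193),(245,234),(281,271),(328,320),(370,195),(410,340)],15).round())
print(cast(s,[(246,346),(265,293),(296,249),(320,211)],4).round())
print(cast(s,[(327,359),(354,306),(368,256),(380,214),(227,243),(350,184)],15).round())
T=np.array(robot.current_tcp_pos());Rt=R.from_euler('xyz',robot.current_eef_rot()).as_matrix()
print("cam in tool",Rt.T@(np.array(w["eye"])-T),(Rt.T@rot(w)).round(3))
for yaw in (-2,-1.57,-.6,0,1.57,2.6,3.14):
  for p in ([400,-150,420],[420,-330,350],[420,0,350]):
    q=robot.inverse_kinematics(p,[np.pi,0,yaw]); print(yaw,p,None if q is None else np.round(q,2))
E
```

```text
[[ 645.   96.]
 [ 650.  -59.]
 [ 616. -225.]
 [ 594. -392.]]
[[ 489.  100.]
 [ 454.  -61.]
 [ 447. -209.]
 [ 438. -380.]
 [ 786. -175.]
 [ 535. -534.]]
[[ 645.  105.]
 [ 648.  -52.]
 [ 616. -216.]
 [ 590. -383.]]
[[ 480.  117.]
 [ 450.  -38.]
 [ 443. -211.]
 [ 434. -385.]
 [ 779. -193.]
 [ 531. -511.]]
cam in tool [  75.96594594    0.91220363 -204.67070421] [[ 0.001 -0.962 -0.273]
 [ 1.     0.001  0.   ]
 [ 0.    -0.273  0.962]]
-2 [400, -150, 420] [-0.62 -0.02  1.29 -0.    1.88  2.95]
-2 [420, -330, 350] [-0.87  0.17  1.24 -0.    1.73  2.7 ]
-2 [420, 0, 350] [-0.27 -0.05  1.47  0.    1.71 -2.98]
-1.57 [400, -150, 420] [-0.62 -0.02  1.29 -0.    1.88  2.52]
-1.57 [420, -330, 350] [-0.87  0.17  1.24 -0.    1.73  2.27]
-1.57 [420, 0, 350] [-0.27 -0.05  1.47 -0.    1.71  2.87]
-0.6 [400, -150, 420] [-0.62 -0.02  1.29 -0.    1.88  1.55]
-0.6 [420, -330, 350] [-0.87  0.17  1.24 -0.    1.73  1.3 ]
-0.6 [420, 0, 350] [-0.27 -0.05  1.47 -0.    1.71  1.9 ]
0 [400, -150, 420] [-0.62 -0.02  1.29 -0.    1.88  0.95]
0 [420, -330, 350] [-0.87  0.17  1.24 -0.    1.73  0.7 ]
0 [420, 0, 350] [-0.27 -0.05  1.47 -0.    1.71  1.3 ]
1.57 [400, -150, 420] [-0.62 -0.02  1.29  0.    1.88 -0.62]
1.57 [420, -330, 350] [-0.87  0.17  1.24  0.    1.73 -0.87]
1.57 [420, 0, 350] [-0.27 -0.05  1.47  0.    1.71 -0.27]
2.6 [400, -150, 420] [-0.62 -0.02  1.29  0.    1.88 -1.65]
2.6 [420, -330, 350] [-0.87  0.17  1.24  0.    1.73 -1.9 ]
2.6 [420, 0, 350] [-0.27 -0.05  1.47  0.    1.71 -1.3 ]
3.14 [400, -150, 420] [-0.62 -0.02  1.29  0.    1.88 -2.19]
3.14 [420, -330, 350] [-0.87  0.17  1.24  0.    1.73 -2.44]
3.14 [420, 0, 350] [-0.27 -0.05  1.47  0.    1.71 -1.84]
```

View pics/wrist0.png

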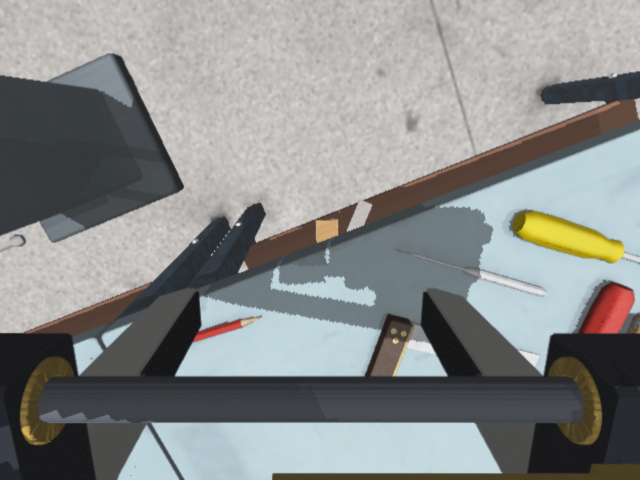

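```bash
python3 - <<'E'
from h import *
for p in ([470,-20,350],[470,-130,420],[470,-290,350],[400,-20,350],[500,-130,420]):
    q=robot.inverse_kinematics(p,[np.pi,0,0]); print(p,None if q is None else np.round(q,2))
E
```

```text
[470, -20, 350] [-0.28  0.05  1.38 -0.    1.71  1.29]
[470, -130, 420] [-0.5   0.1   1.16 -0.    1.88  1.07]
[470, -290, 350] [-0.75  0.21  1.19 -0.    1.74  0.82]
[400, -20, 350] [-0.33 -0.08  1.51 -0.    1.72  1.24]
[500, -130, 420] [-0.47  0.15  1.1  -0.    1.89  1.1 ]
```

The wrist view shows only the tools in the left area. The gripper hides everything below about row 290, so the usable area is the upper part of the picture. I'll take two overview shots above the screens.

```bash
python3 - <<'E'
from h import *
robot.move_linear([204,511,400],speed=300)
robot.move_ptp([490,-10,350],[np.pi,0,0]);print(robot.current_t()); shot("wrist","wA")
robot.move_ptp([490,-290,350],[np.pi,0,0]); shot("wrist","wB"); print(robot.current_t())
E
```

```text
3.175
4.3583
```

View pics/wA.png

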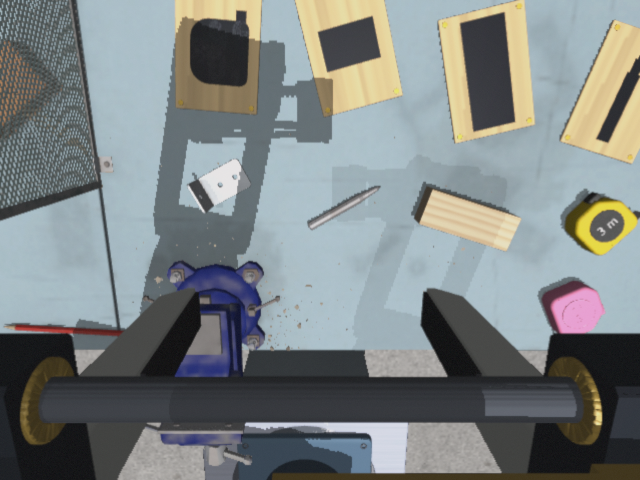

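View pics/wB.png

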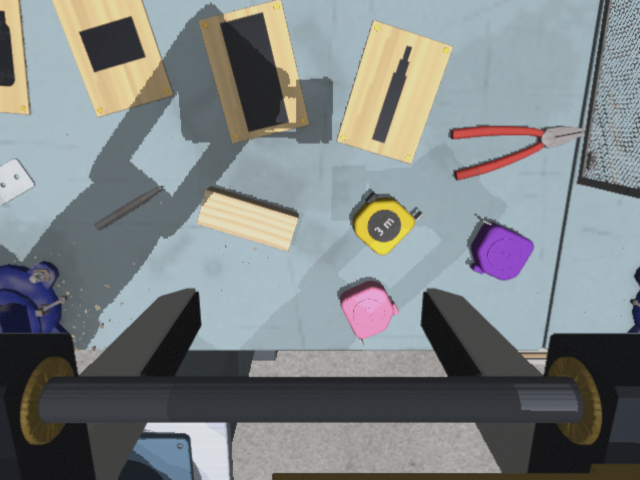

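The marks and items are clear: in wA, tape mark (219,52), bracket mark (350,43), bracket (220,185), punch (344,207); in wB, block mark (255,70), punch mark (392,95), block (248,218), tape (383,222). Now I'll measure the marks by mask.

```bash
cat >> h.py <<'E'
def blob(d,mask,pt,z):
    n,l,st,c=cv2.connectedComponentsWithStats(mask.astype(np.uint8))
    i=l[pt[1],pt[0]]
    if i==0: return None
    cn=max(cv2.findContours((l==i).astype(np.uint8),0,2)[0],key=cv2.contourArea).reshape(-1,2)
    return cast(d,cn,z)
def rect(P):
    (x,y),(w,h),a=cv2.minAreaRect(P.astype(np.float32))
    return np.round([x,y,w,h,a],1)   # a: deg of w side from +x (world x,y as image x,y)
E
python3 - <<'E'
from h import *
A=load("wA");B=load("wB")
for nm,d,pt in [("tape",A,(219,52)),("brk",A,(350,43)),("block",A,(488,70)),("block",B,(265,70)),("brk",B,(112,43)),("punch",B,(392,100))]:
    m=d["img"].max(2)<48
    P=blob(d,m,pt,4); print(nm,rect(P), [round(v,1) for v in cv2.minEnclosingCircle(P.astype(np.float32))[0]])
    if nm in("tape","punch"): np.save(f"pics/m_{nm}.npy",P); cv2.imwrite(f"pics/mask_{nm}.png",m*255)
    if nm=="punch":
        r=P-P.mean(0); u=np.linalg.svd(r)[2]; print(u[0],np.degrees(np.arctan2(u[0][1],u[0][0])))
def q(d,im,pts): print(im,[list(d["img"][y,x]) for x,y in pts])
q(A,"A tape,tape board,floor,punch,block,brk",[(219,60),(230,100),(140,60),(344,207),(470,215),(235,180)])
q(B,"B block, tape, shadowboard",[(248,218),(365,240),(265,125)])
E
```

```text
tape [640.2 100.6  66.2  64.9  85.1] [640.4, 99.0][ WARN:0@0.690] global loadsave.cpp:1063 imwrite_ Unsupported depth image for selected encoder is fallbacked to CV_8U.
Traceback (most recent call last):
  File "h.py", line 30, in rect
    (x,y),(w,h),a=cv2.minAreaRect(P.astype(np.float32))
                                  ^^^^^^^^
AttributeError: 'NoneType' object has no attribute 'astype'
```

```bash
python3 - <<'E'
from h import *
A=load("wA");B=load("wB")
def q(d,pts): print([d["img"][y,x].tolist() for x,y in pts])
q(A,[(219,30),(219,60),(241,18),(240,100),(215,8),(350,43),(330,90),(488,70),(344,207),(470,215),(235,180),(140,60)])
q(B,[(255,70),(265,90),(285,125),(392,110),(345,140),(248,218),(365,240),(300,130),(112,43)])
for nm,d,pt in [("tape",A,(219,60)),("brk",A,(350,43)),("block",A,(488,70)),("block",B,(265,90)),("brk",B,(112,43)),("punch",B,(392,110))]:
  for t in (55,65,80):
    P=blob(d,d["img"][...,2]<t,pt,4)
    print(nm,t,None if P is None else rect(P))
E
```

```text
[[58, 53, 53], [37, 36, 35], [62, 56, 56], [90, 120, 136], [162, 216, 231], [71, 67, 65], [87, 114, 131], [61, 55, 54], [192, 192, 196], [174, 208, 224], [225, 225, 227], [201, 191, 171]]
[[39, 37, 34], [38, 37, 35], [88, 117, 134], [76, 71, 70], [143, 194, 219], [164, 202, 224], [65, 193, 218], [96, 94, 85], [50, 46, 46]]
tape 55 [641.7 100.3  66.4  68.4  85.7]
tape 65 [647.3 100.2  67.9  80.3  85.7]
tape 80 [647.5 100.1  68.2  81.1  85.7]
brk 55 None
brk 65 None
brk 80 [651.7 -53.2  43.2  63.2  15. ]
block 55 [ 623.6 -219.8    0.     0.     0. ]
block 65 [ 619.8 -220.   121.9   48.7   13.2]
block 80 [ 619.8 -220.1  123.1   49.6   13.2]
block 55 [ 619.3 -220.7  123.9   50.3   13.3]
block 65 [ 619.3 -220.7  124.3   50.9   13.4]
block 80 [ 619.2 -220.7  125.    51.5   13.3]
brk 55 [651.3 -53.6  42.7  62.3  14.9]
brk 65 [651.2 -53.6  43.6  63.1  15. ]
brk 80 [651.3 -53.7  43.9  63.5  15. ]
punch 55 None
punch 65 None
punch 80 [ 596.2 -387.3   14.   110.6   73.7]
```

```bash
python3 - <<'E'
from h import *
t=[]
for nm,x,y,z in [("tape",437,-382,200),("block",445,-212,200),("punch",452,-48,200),("brk",484,108,260)]:
    robot.move_ptp([x-86,y,z],[np.pi,0,0]); robot.sleep(.15)
    d=shot("wrist","c_"+nm); im=d["img"]
    t.append(im[0:290,120:510])
    b,g,r=[im[...,i].astype(float) for i in range(3)]
    m={"tape":(r-b>60),"block":(r-b>25),"punch":(r/(b+1)>.95),"brk":(r/(b+1)>.95)}[nm]
    c=proj(d,[[x,y,15]])[0].astype(int); print(nm,c,m[c[1],c[0]])
    n,l,st,_=cv2.connectedComponentsWithStats(m[:285].astype(np.uint8))
    for i in range(1,n):
        if st[i,4]>150: 
            P=cv2.findContours((l==i).astype(np.uint8),0,2)[0][0].reshape(-1,2)
            print("  ",st[i],rect(cast(d,P,{"tape":30,"block":30,"punch":5.5,"brk":3}[nm])))
cv2.imwrite("pics/mont.png",np.vstack([np.hstack(t[:2]),np.hstack(t[2:])])); print(robot.current_t())
E
```

```text
tape [311 110] False
   [301   0  54  16 473] [ 5.140e+02 -3.945e+02  1.060e+01  4.160e+01  2.000e-01]
   [ 417    0  113   42 1450] [ 507.2 -509.6   11.7   89.    17.5]
   [ 265   68   90   88 3306] [ 439.7 -378.8   61.3   64.4   48.6]
   [ 82 117  65  24 275] [ 421.5 -215.9   54.6    3.9   73.2]
block [309 108] True
   [ 475    0   83   24 1076] [ 517.  -373.2   64.1   16.2   89.9]
   [611  28  29  21 416] [ 497.  -463.7   11.1   22.2   15.3]
   [ 229   58  152   98 8136] [ 444.8 -208.2  118.9   45.6   72.6]
   [ 456   75  101   88 4170] [ 440.  -374.1   66.7   69.1   48.5]
   [ 437  212   81   73 4180] [ 320.8 -365.6   65.3   63.9   26.4]
punch [309 108] True
   [  97   27   58   75 1816] [488.2 102.4  38.7  58.7  28.2]
   [ 68  54  29  44 190] [479.2 148.9  39.1   5.   27.9]
   [ 417   66  161   99 8974] [ 446.3 -214.8  134.7   52.6   72.5]
   [ 262   70  104   67 1268] [457.3 -51.1  10.5 104.3  30.4]
   [ 58 197  26  18 366] [364.9 177.6  24.6  16.3  90. ]
   [168 197  25  18 365] [364.9  74.4  22.9  16.3  90. ]
   [ 599  217   41   68 2193] [ 315.8 -348.7   69.8   37.7   11.8]

[... 449 characters left out ...]
558] [576.5 -47.6  57.5  13.8  89.9]
   [ 606    0   34   51 1455] [ 563.7 -195.6   46.8   30.3   13.3]
   [ 278   73   60   63 1032] [488.2 104.7  41.2  60.9  26.1]
   [  0  85  39  22 547] [495.8 403.5  38.2  19.   83.9]
   [ 56  92  64  18 560] [492.5 334.7  63.9  15.3  87.9]
   [ 549  107   91   74 4466] [ 451.2 -200.7  106.3   53.1   72.6]
   [417 109  94  56 948] [457.4 -51.7  10.9 104.5  30.5]
   [245 216  16  15 227] [364.1 171.1  16.7  15.8  89.9]
   [334 216  21  15 261] [364.   70.5  22.   15.8  89.9]
   [212 248  41  26 260] [322.8 194.4  51.6  14.8  57.8]
   [340 248  44  25 248] [320.   49.2  16.7  51.5  18.9]
   [ 262  260   66   25 1590] [306.6 125.8  74.6  29.   89.9]
8.1917
```

View pics/mont.png

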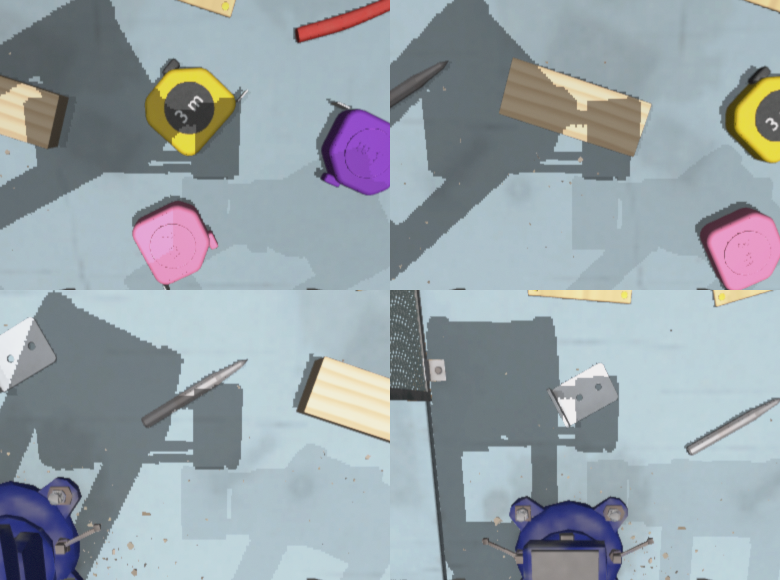

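Block, punch and bracket measured cleanly. The tape at (439.7,-378.8) has two protrusions: a silver one at right and a dark lump at top. I need a zoom to tell which is the tab.

```bash
python3 - <<'E'
from h import *
d=load("c_tape"); e=load("wA"); f=load("c_brk")
a=cv2.resize(d["img"][55:170,250:375],None,fx=4,fy=4,interpolation=0)
b=cv2.resize(e["img"][0:115,165:275],None,fx=2,fy=2,interpolation=0)
c=cv2.resize(f["img"][55:145,262:352],None,fx=2.5,fy=2.5,interpolation=0)
o=np.zeros((460,730,3),np.uint8); o[:460,:500]=a; o[:230,505:725]=b; o[233:458,503:728]=c
cv2.imwrite("pics/zt.png",o)
E
```

```text
(no output)
```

View pics/zt.png

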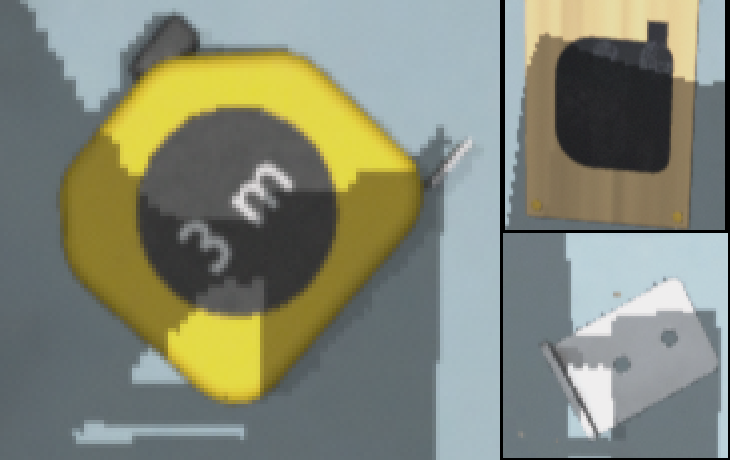

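The silver tab is at the tape's right corner, so x_t points at 48.6°. The lump is on the +x side at y from -27 to -9, so I'll grip with an offset of +4 in y. Next is the bracket geometry and its clearance to the vice.

```bash
python3 - <<'E'
from h import *
f=load("c_brk"); A=load("wA")
print("upright top",cast(f,[(278,99.8),(299.6,136.6)],50), "far foot",cast(f,[(332.8,73),(347.6,105)],3))
print("upright base from far edge etc")
for z in (60,100,135): print(z,"jaw front",cast(f,[(257,257),(333,257)],z).round(),"body top",cast(f,[(290,212),(240,212),(370,260)],z).round())
E
python3 - <<'E'
import sys; sys.path.insert(0,'.')
import os; os.chdir('.')
from h import *
s=load("side0"); 
cv2.imwrite("pics/vs.png",np.hstack([cv2.resize(s["img"][300:420,300:460],None,fx=2.5,fy=2.5),cv2.resize(load("scene0")["img"][140:260,60:220],None,fx=2.5,fy=2.5)]))
E
```

```text
upright top [[491.07657747 136.93386018]
 [458.37882767 117.45221777]] far foot [[518.34227795  84.86422863]
 [487.806785    69.33827965]]
upright base from far edge etc
60 jaw front [[343. 160.]
 [343.  85.]] body top [[389. 127.]
 [389. 175.]
 [340.  49.]]
100 jaw front [[356. 155.]
 [356.  87.]] body top [[397. 125.]
 [397. 168.]
 [353.  54.]]
135 jaw front [[368. 150.]
 [368.  89.]] body top [[405. 123.]
 [405. 162.]
 [365.  59.]]
```

View pics/vs.png

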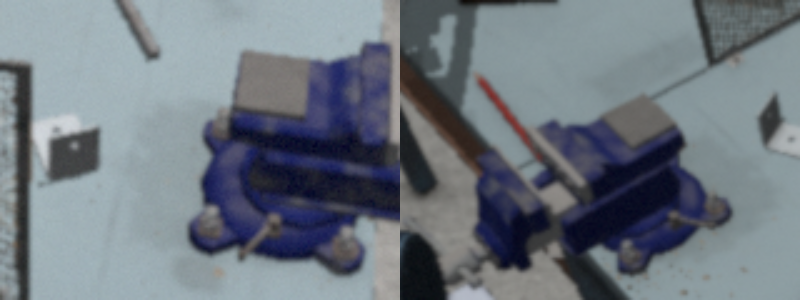

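Only the vice's anvil stands high (x<368, y 89–150), which leaves about 6–9 mm beside the gripper body at the bracket grasp. That is enough with a small outward shift. I start with the block, in the listed order.

```bash
cat >> h.py <<'E'
def pick(x,y,z,yaw,opening=1.0,zh=180):
    o=[np.pi,0,np.radians(yaw)]
    robot.move_gripper(opening)
    robot.move_ptp([x,y,zh],o); robot.move_linear([x,y,z+25],speed=250)
    hit=robot.move_linear([x,y,z],speed=60,f_stop=12); print("hit",hit,np.round(robot.current_tcp_pos(),1))
    robot.move_gripper(0.0); print("width mm",93*robot.current_gripper_width())
    robot.move_linear([x,y,zh],speed=200); print("held mm",93*robot.current_gripper_width())
def place(x,y,z,yaw,opening=1.0,zh=180):
    o=[np.pi,0,np.radians(yaw)]
    robot.move_ptp([x,y,zh],o); robot.sleep(.2); robot.move_linear([x,y,z+20],speed=200)
    hit=robot.move_linear([x,y,z],speed=30,f_stop=6); print("hit",hit,np.round(robot.current_tcp_pos(),1))
    robot.sleep(.2); robot.move_gripper(opening); robot.sleep(.2)
    robot.move_linear([x,y,zh],speed=200); print("t",robot.current_t())
E
python3 - <<'E'
from h import *
pick(444.8,-208.2,4,72.6)
place(619.5,-220.4,8.3,13.3)
d=shot("wrist","p_block"); print(rect(cast(d,[(0,0),(639,0),(639,250)],34)))
E
```

```text
hit False [ 444.6 -208.1    3.7]
width mm 0.4455676853302258
held mm 0.4239043795840485
hit False [ 619.6 -220.4    8.3]
t 19.8
[ 768.5 -239.8  538.1  163.    82.7]
```

```bash
python3 - <<'E'
from h import *
robot.move_ptp([360,-212,220],[np.pi,0,0]); robot.sleep(.15)
d=shot("wrist","chk1"); s=shot("scene","s1"); print(robot.current_gripper_width())
cv2.imwrite("pics/chk1m.png",np.hstack([cv2.resize(d["img"],(400,300)),s["img"][150:450,180:580]]))
E
```

```text
0.9953043334853654
```

View pics/chk1m.png

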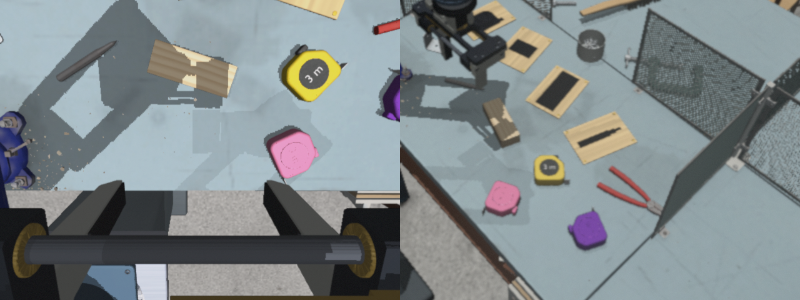

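```bash
python3 - <<'E'
from h import *
d=load("chk1"); im=d["img"].astype(float); 
def f(d,z=30):
    im=d["img"].astype(float); c=proj(d,[[445,-208,30]])[0].astype(int)
    P=blob(d,im[...,2]-im[...,0]>25,c,z); return rect(P)
print(f(d), f(load("c_block")))
for n in("scene0","s1"):
    e=load(n); print(proj(e,[[444.8,-208.2,30]]))
    im=e["img"].astype(float); m=(im[...,2]-im[...,0]>25)[:]
    P=blob(e,m,(283,275),30); print(rect(P))
E
```

```text
[ 444.7 -208.1  119.    45.7   72.7] [ 444.8 -208.2  118.9   45.6   72.6]
[[279.79852738 267.65731464]]
[ 443.4 -211.   119.1   45.8   72.2]
[[279.79852738 267.65731464]]Traceback (most recent call last):
  File "<stdin>", line 10, in <module>
  File "h.py", line 30, in rect
    (x,y),(w,h),a=cv2.minAreaRect(P.astype(np.float32))
                                  ^^^^^^^^
AttributeError: 'NoneType' object has no attribute 'astype'
```

The block is still where it was, to 0.1 mm, yet the jaws shut fully. I'll redo the descent with the jaws open and photograph it.

```bash
python3 - <<'E'
from h import *
o=[np.pi,0,np.radians(72.6)]
robot.move_ptp([444.8,-208.2,180],o); robot.move_linear([444.8,-208.2,30],speed=250)
robot.move_linear([444.8,-208.2,4],speed=80,f_stop=12)
print(robot.current_tcp_pos(),robot.current_gripper_width(),robot.current_contact_force(),robot.current_qpos())
w=shot("wrist","g_w");s=shot("scene","g_s");e=shot("side","g_e")
p=proj(s,[[444.8,-208.2,15]])[0].astype(int);q=proj(e,[[444.8,-208.2,15]])[0].astype(int)
def cr(d,p,k=2.6): return cv2.resize(d["img"][p[1]-90:p[1]+60,p[0]-75:p[0]+75],(390,390))
cv2.imwrite("pics/g.png",np.hstack([cr(s,p),cr(e,q)]))
E
```

```text
[ 445.14053655 -208.41741577    4.54319298] 0.9998976711882785 [ 0.23436454 -0.02357811  0.18631801] [-6.65281269e-01  3.49474425e-01  1.89413585e+00  1.75024533e-05
  8.97209320e-01 -3.61628196e-01]
```

View pics/g.png

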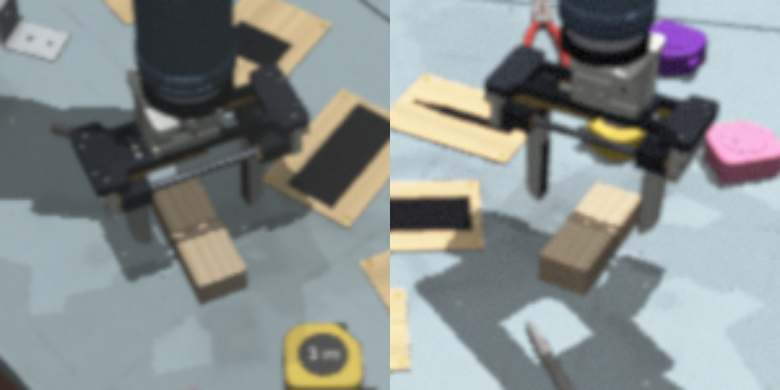

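```bash
python3 - <<'E'
from h import *
s=load("g_s");e=load("g_e")
p=proj(s,[[444.8,-208.2,15]])[0].astype(int);q=proj(e,[[444.8,-208.2,15]])[0].astype(int)
S=np.array([(140,243),(252,207)])/2.6-[75,90]+p
E_=np.array([(260,232),(147,199)])/2.6-[75,90]+q
def ray(d,px):
    k,di=K(d);u=cv2.undistortPoints(np.array(px,float).reshape(1,1,2),k,di).ravel();r=rot(d)@[u[0],u[1],1];return np.array(d["eye"]),r/np.linalg.norm(r)
for a,b in zip(S,E_):
    (o1,r1),(o2,r2)=ray(s,a),ray(e,b)
    t=np.linalg.lstsq(np.c_[r1,-r2],o2-o1,rcond=None)[0]; A=o1+t[0]*r1;B=o2+t[1]*r2
    print(((A+B)/2).round(1),np.linalg.norm(A-B).round(1))
# jaw tip seen in wrist cam?
q=robot.current_qpos(); print(np.round(q,3))
w=load("wA");print(w["eye"])
E
```

```text
[ 391.1 -195.9   38.2] 3.5
[ 494.9 -229.    32.9] 1.1
[-0.665  0.349  1.894  0.     0.897 -0.362]
[566.85112123  -8.43922304 554.85521168]
```

Triangulated, the fingertips sit at z≈33–38 while the TCP reads 4.5. The fingers end about 30 mm short of the stated TCP. I'll measure this by a gentle touch on bare bench.

```bash
python3 - <<'E'
from h import *
o=[np.pi,0,np.radians(72.6)]
robot.move_linear([444.8,-208.2,120],speed=250)
robot.move_ptp([525,-120,80],o)
def touch(zlo):
    print("0F",np.round(robot.current_contact_force(),1))
    h=robot.move_linear([525,-120,zlo],speed=30,f_stop=4)
    print(93*robot.current_gripper_width(),h,np.round(robot.current_tcp_pos(),2),np.round(robot.current_contact_force(),1))
    robot.move_linear([525,-120,40],speed=150)
robot.move_gripper(0.0); robot.move_linear([525,-120,15],speed=150); touch(-45)
robot.move_gripper(0.5); robot.move_linear([525,-120,0],speed=150); touch(-45)
print(robot.current_t())
E
```

```text
0F [0.1 0.1 0.8]
0.5282484722228423 True [ 524.95 -119.99  -39.61] [-1.1  0.1  4.4]
0F [0.1 0.4 0.2]
46.61789374845608 True [ 524.85 -119.94  -39.57] [-2.2 -0.1  5.5]
32.25
```

Touching bare bench reads z = -39.6, so the real fingertips are about 39.3 mm above the reported TCP. I'll correct for that and pick the block again.

```bash
cat >> h.py <<'E'
OFF=-39.3   # reported TCP z when the real fingertips touch z=0
_p,_q=pick,place
def pick(x,y,z,yaw,opening=1.0,zh=110): _p(x,y,z+OFF,yaw,opening,zh)
def place(x,y,z,yaw,opening=1.0,zh=110): _q(x,y,z+OFF,yaw,opening,zh)
E
python3 - <<'E'
from h import *
for p,yw in [((619.5,-220.4),13.3),((474.7,127.2),119),((644,-26),105),((457,-51),120.4),((596,-387),163.7),((437,-376),-41.4),((638,101),-4.3)]:
    for z in(2+OFF,110):
        q=robot.inverse_kinematics([*p,z],[np.pi,0,np.radians(yw)]); print(p,z,None if q is None else np.round(q,2))
pick(444.8,-208.2,4,72.6)
if robot.current_gripper_width()>.4:
    place(619.5,-220.4,8.5,13.3)
    robot.move_ptp([530,-220,200],[np.pi,0,0]); robot.sleep(.15); d=shot("wrist","p_block"); im=d["img"].astype(int)
    m=(im[...,2]-im[...,0]>25); cv2.imwrite("pics/pb.png",im[:300])
    print(robot.current_t())
E
```

```text
(619.5, -220.4) -37.3 [-0.51  0.64  1.49 -0.    1.    0.83]
(619.5, -220.4) 110 [-0.51  0.5   1.35 -0.    1.29  0.83]
(474.7, 127.2) -37.3 [ 0.03  0.42  1.93 -0.    0.8  -0.47]
(474.7, 127.2) 110 [ 0.03  0.21  1.77  0.    1.15 -0.47]
(644, -26) -37.3 [-0.21  0.63  1.53  0.    0.99 -0.47]
(644, -26) 110 [-0.21  0.47  1.39  0.    1.28 -0.47]
(457, -51) -37.3 [-0.35  0.37  2.    0.    0.76 -0.89]
(457, -51) 110 [-0.35  0.16  1.84  0.    1.14 -0.89]
(596, -387) -37.3 [-0.73  0.72  1.33  0.    1.08 -2.02]
(596, -387) 110 [-0.73  0.59  1.19  0.    1.36 -2.02]
(437, -376) -37.3 [-0.9   0.53  1.71 -0.    0.9   1.39]
(437, -376) 110 [-0.9   0.36  1.57 -0.    1.21  1.39]
(638, 101) -37.3 [-0.02  0.63  1.53 -0.    0.99  1.63]
(638, 101) 110 [-0.02  0.48  1.38 -0.    1.28  1.63]
hit False [ 444.6 -208.2  -35.5]
width mm 45.39851212761478
held mm 45.59057483854578
hit True [ 619.  -220.2  -31.2]
t 41.5167
42.2917[ WARN:0@19.976] global loadsave.cpp:1063 imwrite_ Unsupported depth image for selected encoder is fallbacked to CV_8U.
```

View pics/pb.png

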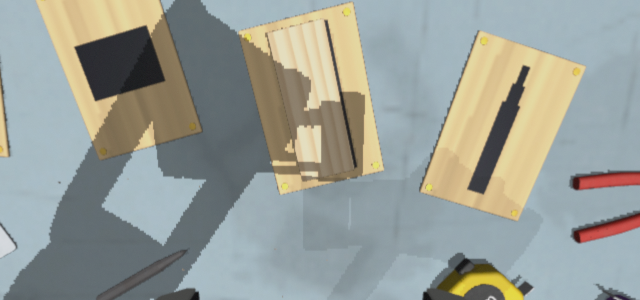

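The block lies on its mark, shifted a few mm towards +y (black strip visible only at its right side, x≈330–355). I'll measure the strip.

```bash
python3 - <<'E'
from h import *
d=load("p_block"); im=d["img"].astype(int); m=im[...,2]<80
u=np.array([np.cos(np.radians(13.3)),np.sin(np.radians(13.3))]);n=np.array([-u[1],u[0]]);C=np.array([619.5,-220.4])
for r in (40,60,80,110,130,150):
    c=np.where(m[r,322:362])[0]+322
    if len(c): 
        a=(cast(d,[(c[0]-.5,r)],34)[0]-C)@n; b=(cast(d,[(c[-1]+.5,r)],4)[0]-C)@n; print(r,c[0],c[-1],"block right edge",a.round(1),"silh edge",b.round(1))
# left edge and ends of top: print intensity profiles R along axes at z=34
g=cv2.GaussianBlur(d["img"],(3,3),0)
def prof(P): 
    q=proj(d,np.c_[P,np.full(len(P),34.)]); return [g[int(round(y)),int(round(x))].tolist() for x,y in q]
print("left", [(k,v) for k,v in zip(range(16,36),prof([C+20*u+n*k for k in range(16,36)]))])
print("top", [(k,v) for k,v in zip(range(50,72),prof([C+u*k+4*n for k in range(50,72)]))])
print("bot", [(k,v) for k,v in zip(range(50,72),prof([C-u*k-10*n for k in range(50,72)]))])
E
```

```text
40 329 330 block right edge -21.9 silh edge -25.7
60 333 334 block right edge -21.9 silh edge -25.7
80 338 338 block right edge -22.6 silh edge -25.6
110 343 345 block right edge -21.7 silh edge -26.4
130 347 349 block right edge -21.7 silh edge -26.4
150 351 353 block right edge -21.6 silh edge -26.4
left [(16, [109, 128, 141]), (17, [108, 128, 140]), (18, [104, 125, 138]), (19, [98, 119, 134]), (20, [93, 114, 130]), (21, [93, 114, 130]), (22, [93, 115, 131]), (23, [92, 113, 128]), (24, [87, 109, 124]), (25, [83, 108, 123]), (26, [86, 114, 132]), (27, [89, 118, 136]), (28, [91, 120, 139]), (29, [91, 121, 140]), (30, [92, 122, 140]), (31, [91, 121, 138]), (32, [90, 120, 137]), (33, [89, 118, 136]), (34, [88, 117, 135]), (35, [87, 116, 134])]
top [(50, [189, 221, 228]), (51, [189, 221, 228]), (52, [190, 221, 228]), (53, [190, 221, 228]), (54, [189, 221, 228]), (55, [189, 221, 228]), (56, [189, 221, 228]), (57, [187, 219, 227]), (58, [175, 206, 217]), (59, [146, 179, 196]), (60, [150, 201, 219]), (61, [157, 211, 228]), (62, [158, 211, 228]), (63, [158, 211, 228]), (64, [155, 207, 224]), (65, [161, 175, 176]), (66, [183, 180, 167]), (67, [193, 185, 168]), (68, [193, 185, 166]), (69, [193, 184, 165]), (70, [192, 184, 164]), (71, [192, 183, 164])]
bot [(50, [100, 121, 135]), (51, [98, 119, 134]), (52, [98, 120, 134]), (53, [99, 121, 135]), (54, [100, 121, 135]), (55, [98, 119, 134]), (56, [98, 119, 134]), (57, [99, 119, 134]), (58, [99, 120, 135]), (59, [95, 116, 132]), (60, [92, 115, 130]), (61, [88, 115, 131]), (62, [87, 116, 133]), (63, [89, 119, 136]), (64, [88, 117, 134]), (65, [83, 110, 126]), (66, [86, 102, 109]), (67, [118, 120, 115]), (68, [144, 139, 127]), (69, [154, 148, 134]), (70, [155, 148, 135]), (71, [154, 148, 134])]
```

The block is off by about 1.5 mm across and 0.7 mm along, inside the 3 mm border. The bracket comes next, then the punch.

```bash
python3 - <<'E'
from h import *
pick(474.7+2.5,127.2+1.5,20,119)
if 93*robot.current_gripper_width()>35:
    place(644,-26,24.4,105)
    pick(457.3+.5,-51.1-.9,2,120.4,opening=.45)
    if 93*robot.current_gripper_width()>7: place(596.2,-387.3,6.4,163.7,opening=.4)
E
```

```text
hit False [477.  128.8 -19.5]
width mm 39.37613570542197
held mm 39.759247745236344
hit True [643.4 -25.9 -15.3]
t 51.3333
hit False [457.6 -51.9 -37.5]
width mm 10.035347638195868
held mm 10.483553426620784
hit True [ 595.8 -386.9  -33.2]
t 60.6833
```

```bash
python3 - <<'E'
from h import *
pick(436.7,-376.2,4,-41.4)
if 93*robot.current_gripper_width()>50:
    place(638.4,100.8,8.4,-4.3)
t=[]
for nm,x,y in [("brk",644,-26),("tape",642,100),("punch",596,-387)][::1]:
    pass
for nm,x,y in [("tape",642,100),("brk",651,-53),("punch",596,-387)]:
    robot.move_ptp([x-86,y,140],[np.pi,0,0]); robot.sleep(.15)
    d=shot("wrist","f_"+nm); c=proj(d,[[x,y,4]])[0].astype(int); print(nm,c)
    t.append(cv2.resize(d["img"][max(0,c[1]-105):c[1]+105,c[0]-88:c[0]+88][:210],(264,315)))
cv2.imwrite("pics/fin.png",np.hstack(t)); print(robot.current_t())
E
```

```text
hit False [ 436.6 -376.1  -35.6]
width mm 62.18554989269321
held mm 61.990521093440556
hit True [637.8 100.8 -31.1]
t 72.6917
tape [311 106]
brk [314 106]
punch [314 107]
75.6667
```

View pics/fin.png

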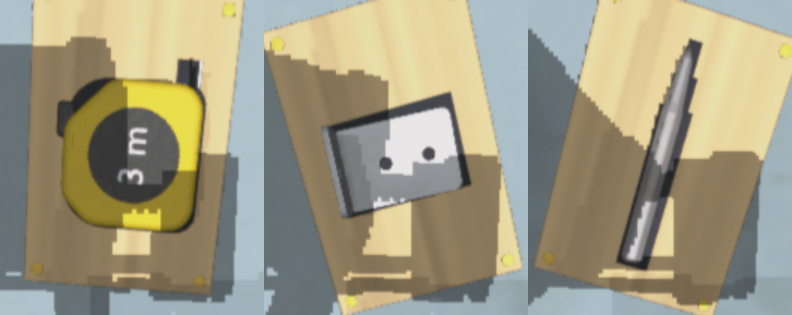

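All four lie on their silhouettes. The bracket looks shifted a little towards its lower border and the punch slightly to the left. I'll measure the offsets.

```bash
python3 - <<'E'
from h import *
def big(m,d,c,z,rad=85):
    mm=np.zeros(m.shape,bool); mm[max(0,c[1]-rad):c[1]+rad,c[0]-rad:c[0]+rad]=m[max(0,c[1]-rad):c[1]+rad,c[0]-rad:c[0]+rad]
    n,l,st,_=cv2.connectedComponentsWithStats(mm.astype(np.uint8)); i=1+st[1:,4].argmax()
    ys,xs=np.where(l==i); return cast(d,np.c_[xs,ys],z)
for nm,zt,c in [("brk",7,(314,106)),("punch",9.5,(314,107)),("tape",34,(311,106))]:
    d=load("f_"+nm); im=d["img"].astype(int); b,g,r=im[...,0],im[...,1],im[...,2]
    obj=(r-b>50)&(b<.5*r) if nm=="tape" else (abs(r-b)<14)&(r>85)
    both=(abs(r-b)<14)&(abs(g-b)<14) if nm!="tape" else None
    print(nm,"obj",rect(big(obj,d,c,zt)))
    if both is not None: print("  union with silhouette",rect(big(both,d,c,4)))
    print("  dark",rect(big(r<70,d,c,4)))
E
```

```text
brk obj [650.1 -55.   41.3  57.4  12.4]
  union with silhouette [651.6 -52.3  45.7  67.9  14.1]
  dark [651.4 -53.4  45.7  62.5  13.6]
punch obj [ 595.8 -385.7   11.6  105.1   74. ]
  union with silhouette [ 595.9 -387.6   16.3  112.5   73.6]
  dark [ 571.  -380.3   16.3   60.5   73.6]
tape obj [642.5 101.3  62.1  64.9  85.2]
  dark [639.8 104.3  44.4  33.5  39.8]
```

Offsets are about 1.7 mm for the bracket, 1.6 mm for the punch and 0.8 mm for the tape, with angles within 2.5°. I'll take one last overall look before handing in.

```bash
python3 - <<'E'
from h import *
robot.move_ptp([400,-150,330],[np.pi,0,0]); robot.sleep(.2)
s=shot("scene","end"); cv2.imwrite("pics/endc.png",cv2.resize(s["img"][130:430,180:500],(640,600))); a=load("scene0")["img"].astype(int);b=s["img"].astype(int)
print(robot.current_t(), "tin diff",abs(a-b)[175:215,352:390].mean(),"pliers diff",abs(a-b)[312:368,372:445].mean())
E
```

```text
77.1417 tin diff 3.873245614035088 pliers diff 4.223255055446836
```

View pics/endc.png

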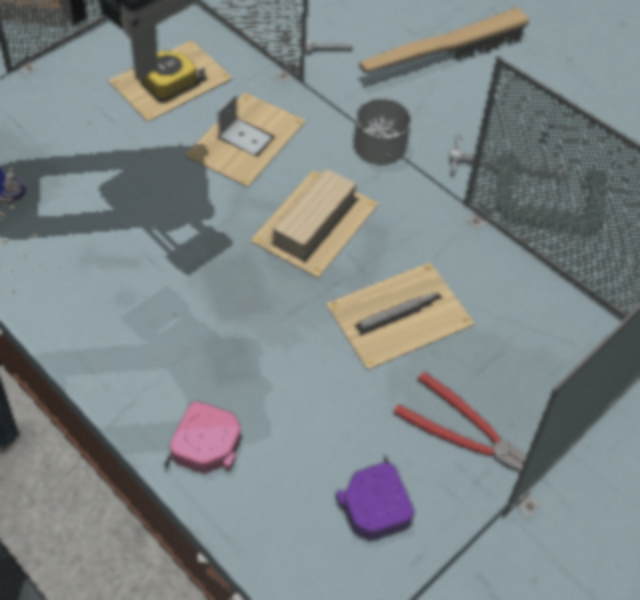

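All four things are on their boards, with the bracket standing. The tin, pliers and look-alikes are where they were, and the arm is clear.

```bash
python3 -c "
from bench import robot
print(robot.hand_in(), robot.current_t())"
```

```text
the job is handed in; nothing more can be done
the job is handed in; nothing more can be done
```

I placed the block, bracket, punch and tape on their silhouettes in that order. The robot clock read about 77 s just before I handed the job in; the limit is 109 s.

**Failed first grasp:** the first try at the block shut on air and moved nothing. The fingers really end about 39 mm above the reported TCP, which disagrees with the description. I measured this by two gentle touches on bare bench (under 6 N) and corrected for it, and every grasp after that held.

**Last checks (wrist camera, about 2 mm calibration):**

| Thing | Offset from silhouette centre | Angle error |
|---|---|---|
| Block | about 1.5 mm across, 0.7 mm along | edge parallel to the silhouette's within about 1° |
| Bracket | about 1.7 mm | about 2–2.5° |
| Punch | about 1.6 mm | under 1° |
| Tape | about 0.8 mm | under 1° |

I left these small offsets as they were rather than risk moving things again. The bracket is the least exact in angle.

In the final scene picture the bracket stands on its foot plate and the arm touches nothing. The tin, pliers and both look-alikes are unmoved.

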